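# Swing the turn-buttons off the back of a picture frame

### The arm

A 6-joint arm with a two-finger parallel gripper is mounted at the origin on the work surface. World frame = base frame: x ahead of the robot, y to its left, z up, the work surface at z = 0. Lengths are in m, angles in rad, forces in N, time in s.
With the tool pointing down it reaches from about 0.275 to 1 m from the base axis. Payload 8.4 kg.
Tool frame: the origin (TCP) lies on the centre line of the jaws, within the pads' length; the fingertips stand 17 mm ahead of it and the grasp point (between the pads) lies 2 mm behind it (bot.tcp_to_tips is the y of the fingertips in the tool frame, in m); y points along the fingers, z is the direction in which the jaws open and shut, and the axes are right-handed (so a half turn about y gives the same grasp; the last joint's range is limited). The gripper opens to 85 mm and grips with 20 to 120 N. Pads are 22 mm wide; open, the fingers measure 114 mm over their backs; the gripper's body (76 mm by 85 mm) begins 54 mm behind the grasp point. The pads swing forward as they close: fully open they stand 13 mm farther back than shut.
Start: joints at [-1.175, 0.353, 1.633, -0, 1.155, -0.002], TCP at [0.242, -0.576, 0.248] pointing down, gripper open.
Joint ranges: [-2.63, 2.63], [-0.92, 2.1], [0.06, 2.66], [-1.3, 4.44], [0, 2.69], [-3.02, 3.02]. Speed limits (rad/s): [2.22, 2.22, 2.79, 3.14, 3.14, 3.14].

### API

Orientations are given as a unit quaternion [x, y, z, w].
In Python, from workcell import bot, hand, kinematics, get_obs, vision, hand_in gives the robot as it stands. The module is installed in compiled form; this text tells all that it offers. Calls block until the motion is done:
- bot.reach(position, orientation): joint-space move of the TCP to a pose.
- bot.servo_line(position, ori=None, velocity=0.15): straight line of the TCP; ori=None keeps the orientation; velocity is the mean speed in m/s.
- bot.goto_joints(angles): joint-space move.
- hand.move_gripper(opening, strength=None): finger opening in m; strength is the grip in N (None keeps the last); returns when the fingers have stopped.
- bot.dwell(seconds).
- kinematics.solve_ik(position, orientation): joint angles nearest the present ones, or None.
- get_obs(): the state.
- vision.read_camera(name): name is "scene" or "top" or "wrist"; returns a dict with "frame" (420x560x3 uint8, red, green, blue), "intrinsics" (3x3 intrinsics, pixels), "dist" ([k1, k2, p1, p2, k3] as OpenCV has them; the pictures are not rectified), "view" (4x4, takes a point from world to camera coordinates). Camera axes: x right, y down, z forward; pixel columns grow to the right and rows downward; lengths in m; the calibration is good to about 2 mm. A picture is of the moment at which its call begins. There is no depth.
A pose or a line that the arm cannot do raises bot.IKError and nothing moves.
- hand_in(): hands the job in, once; it reports no verdict.
The state is a dict: "time_s": time; "joint_pos": joint angles; "joint_vel": joint speeds; "joint_efforts": joint torques, N m; "position": TCP position; "orientation": TCP orientation; "wrist_force": force on the tool from outside, world axes, zero at the start; "ft_torque": the same for the moment, N m; "gripper_width": finger opening in m.
Only numpy, scipy, OpenCV 4.12 (cv2) and the standard library are available. Lean on these libraries where they do the work, as an engineer would, in place of code of your own. Each camera call takes 0.05 s, during which the arm holds its last target.

### The job

Open up the back of the picture frame that lies face down on the table: run the fingertips along the inside edge of its rails, just above the backing board and without pressing on it, so that all six turn-buttons swing off the board and lie back along the rails. Only push the buttons; do not lift the frame or shove it out of its place, and leave the brass weight on the board and everything around the frame undisturbed.

Things in the scene. Friction and masses are not known exactly. Their poses are not given: they have to be found in the camera images.
- frame: Plain wooden picture frame, 1.2 to 1.6 kg, loose, face down on the table. Outside 200 mm (local x) by 250 mm (local y); four rails 25 mm wide, flat top 22 mm above the table. Origin: centre of the underside, on the table; z up, local x across the long rails, away from the robot, local y along them. Two flat brass hanging rings on the short rails are fixed, 4 mm high.
- opening (a point): Centre of the frame's opening, level with the top of the rails (22 mm above the table); axes as the frame's. The opening is 150 mm (local x) by 200 mm (local y) with upright walls, the inside edges of the rails.
- button_plate (a point): The screw of the turn-button on the left short rail, at rail top height. All six flat steel turn-buttons are alike: 12 mm wide, rounded tip 30 mm from the screw, screw 11 mm outside the rail's inside edge; underside 23, upper face 26, screw head 29 mm above the table. They swing to either side under less than 1 N at the tip and stay where left. Two on each long rail, one on each short rail.
- board: Backing board of the frame, grey-white card, 138 by 188 mm, fixed inside the opening with a 6 mm gap all round to the rails. Its upper face is 14 mm above the table, 8 mm below the top of the rails and 9 mm below the turn-buttons. Origin: centre of its underside, 6 mm above the table. Glass and the picture are beneath it.
- button_near_right (a joint): Turn-button on the near long rail (local x = -86), at local y = -48 mm in the frame's axes. 0: points straight in over the board (local +x); positive is anticlockwise seen from above (rad, -1.7 to 1.7). Starts between -0.35 and 0.35. At +-1.57 it lies along its rail; beyond 1.10 either way its tip is less than 6 mm past the rail's inside edge and no longer over the board.
- button_near_left (a joint): Turn-button on the near long rail (local x = -86), at local y = +48 mm in the frame's axes. 0: points straight in over the board (local +x); positive is anticlockwise seen from above (rad, -1.7 to 1.7). Starts between -0.35 and 0.35. At +-1.57 it lies along its rail; beyond 1.10 either way its tip is less than 6 mm past the rail's inside edge and no longer over the board.
- button_far_right (a joint): Turn-button on the far long rail (local x = +86), at local y = -48 mm in the frame's axes. 0: points straight in over the board (local -x); positive is anticlockwise seen from above (rad, -1.7 to 1.7). Starts between -0.35 and 0.35. At +-1.57 it lies along its rail; beyond 1.10 either way its tip is less than 6 mm past the rail's inside edge and no longer over the board.
- button_far_left (a joint): Turn-button on the far long rail (local x = +86), at local y = +48 mm in the frame's axes. 0: points straight in over the board (local -x); positive is anticlockwise seen from above (rad, -1.7 to 1.7). Starts between -0.35 and 0.35. At +-1.57 it lies along its rail; beyond 1.10 either way its tip is less than 6 mm past the rail's inside edge and no longer over the board.
- button_right (a joint): Turn-button on the right short rail (local y = -111), at local x = 0 mm in the frame's axes. 0: points straight in over the board (local +y); positive is anticlockwise seen from above (rad, -1.7 to 1.7). Starts between -0.35 and 0.35. At +-1.57 it lies along its rail; beyond 1.10 either way its tip is less than 6 mm past the rail's inside edge and no longer over the board.
- button_left (a joint): Turn-button on the left short rail (local y = +111), at local x = 0 mm in the frame's axes. 0: points straight in over the board (local -y); positive is anticlockwise seen from above (rad, -1.7 to 1.7). Starts between -0.35 and 0.35. At +-1.57 it lies along its rail; beyond 1.10 either way its tip is less than 6 mm past the rail's inside edge and no longer over the board.
- weight: Brass knob weight, 38 mm across, 36 mm high, loose on the middle of the board. Origin: centre of its underside. Not to be disturbed.
- folder: White bone folder, 146 x 22 x 5 mm, loose on the table beside the frame. Origin under the middle. Not to be disturbed.
- screwdriver: Screwdriver, 170 mm long, loose beside the frame. Not to be disturbed.
- jar: Small jar with steel cap, 48 mm across, 45 mm high, loose beyond the frame. Origin: centre of the underside. Not to be disturbed.
- hake: Wide flat brush of pale wood, 235 mm long, 64 mm wide, loose on the robot's right. Not to be disturbed.
- beaker: Clear beaker, 76 mm across, 105 mm high, loose at the far left. Not to be disturbed.
- spray: White bottle with red cap, 72 mm across, 170 mm high, loose at the far right. Not to be disturbed.
- loupe: Folding magnifier, 36 x 36 x 44 mm, loose on the left. Not to be disturbed.

How it is judged:
By the outcome, as a careful person would: the job done as asked, in the order asked, and still so for the second after the job is handed in, with the robot touching nothing.
It also fails if it takes over 54 s, if anything falls off the work surface, if the arm or the gripper's body presses on something with over 40 N, if the wrist force passes 120 N, or if a joint passes its speed limit or range.

## Working session

There is one attempt and no reset: what is moved stays moved. The work goes in short steps, each a Python script; the robot and the scene stay as the last script left them, time stands still between calls to the robot, and variables do not carry over. Pictures are saved under pics/ and viewed, and the job is handed in when it is done.

```bash
mkdir -p pics; python3 - <<'E'
from workcell import bot, hand, kinematics, get_obs, vision
import cv2
for n in ["scene","top"]:
    r=vision.read_camera(n)
    cv2.imwrite(f"pics/{n}0.png",r["frame"][:,:,::-1])
    print(n,r["intrinsics"].tolist(),r["dist"],r["view"].tolist())
o=get_obs();print(o, bot.tcp_to_tips)
E
```

```text
scene [[473.73835544678997, 0.0, 274.3787736787544], [0.0, 473.73835544678997, 211.82977015695414], [0.0, 0.0, 1.0]] [-0.11908698  0.          0.          0.          0.        ] [[-0.6558617330914339, 0.7547576055101982, 0.013650787186552538, 0.354142038116504], [0.588422032750945, 0.522481589649366, -0.6170676622954064, -0.2962510397653098], [-0.4728687962210515, -0.39667864248278306, -0.7867916853643473, 1.423962652533304], [0.0, 0.0, 0.0, 1.0]]
top [[390.62502479364855, 0.0, 281.3512668116127], [0.0, 390.62502479364855, 210.14673367318352], [0.0, 0.0, 1.0]] [-0.10280358  0.          0.          0.          0.        ] [[-0.01665575440247573, -0.9998554555168776, -0.0034137835933042726, 0.023843143400769557], [-0.9793546561245638, 0.017001997994189465, -0.201433337834985, 0.5670293019100419], [0.20146226289908994, -1.1719346346242636e-05, -0.979496276914943, 1.0454221814425753], [0.0, 0.0, 0.0, 1.0]]
{'time_s': 0.1, 'joint_pos': array([-1.17540049e+00,  3.53612527e-01,  1.63403077e+00, -1.01445002e-05,
        1.15517661e+00, -2.38654567e-03]), 'joint_vel': array([-0.00049774, -0.00021823, -0.00235496, -0.00160474, -0.00140258,
       -0.00048804]), 'joint_efforts': array([-1.49760490e-03, -6.06360984e+01, -3.42820466e+01, -4.01354248e-05,
        4.06455685e-03, -3.07418236e-05]), 'position': array([ 0.24196655, -0.57584552,  0.24762813]), 'orientation': array([-0.13980126,  0.69359155, -0.69274174,  0.13962539]), 'wrist_force': array([ 0.44493676, -0.59707975,  0.31927192]), 'ft_torque': array([-0.00996867,  0.00668912, -0.00043065]), 'gripper_width': 0.0855142114371439} 0.017
```

View pics/scene0.png

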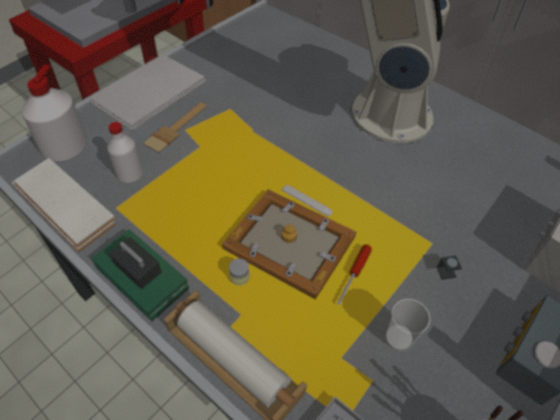

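View pics/top0.png

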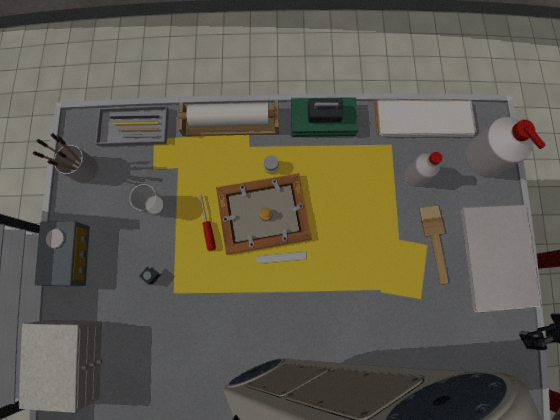

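```bash
python3 - <<'E'
import cv2
a=cv2.imread("pics/top0.png")[140:275,190:325]; cv2.imwrite("pics/topc.png",cv2.resize(a,None,fx=4.4,fy=4.4,interpolation=cv2.INTER_CUBIC))
a=cv2.imread("pics/scene0.png")[180:310,205:375]; cv2.imwrite("pics/scenec.png",cv2.resize(a,None,fx=4.5,fy=4.5,interpolation=cv2.INTER_CUBIC))
E
```

```text
(no output)
```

View pics/topc.png

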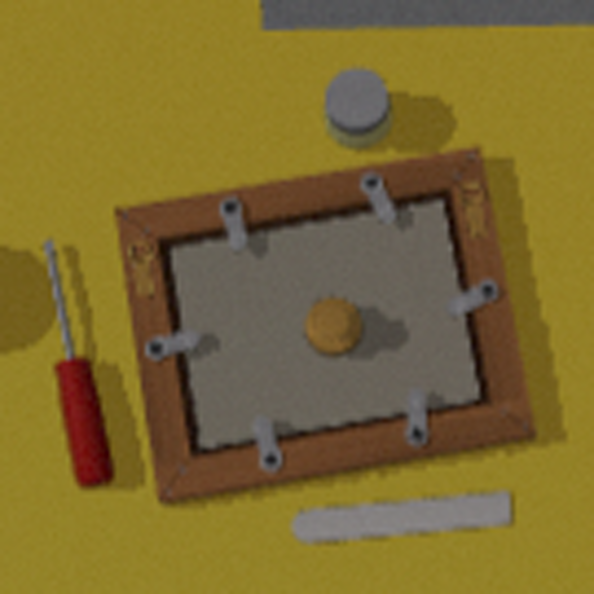

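View pics/scenec.png

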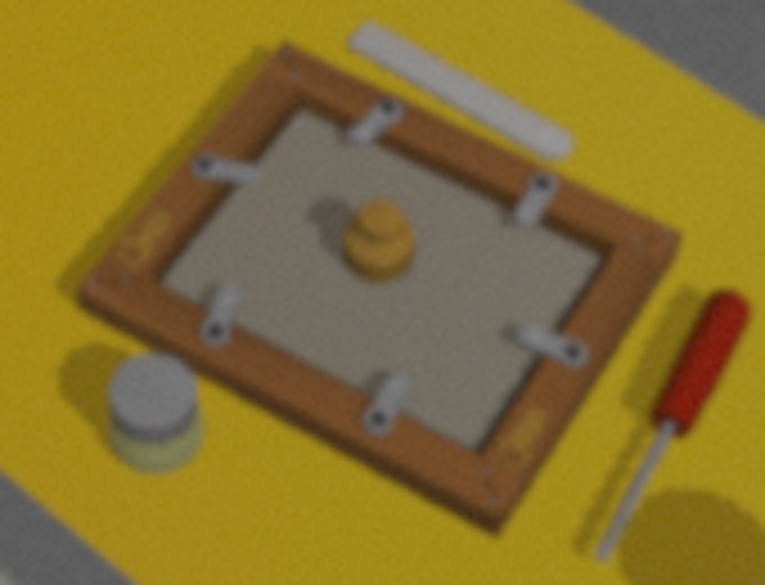

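```bash
cat > h.py <<'E'
import numpy as np, cv2
from scipy.optimize import least_squares
def proj(c,P):
    V=c["view"];R=cv2.Rodrigues(V[:3,:3])[0]
    return cv2.projectPoints(np.asarray(P,float).reshape(-1,1,3),R,V[:3,3],c["intrinsics"],np.asarray(c["dist"],float))[0][:,0]
SC={'nr':(-86,-48),'nl':(-86,48),'fr':(86,-48),'fl':(86,48),'r':(0,-111),'l':(0,111)}
def W(p,L):
    x,y,t=p;L=np.asarray(L,float).reshape(-1,3)
    c,s=np.cos(t),np.sin(t)
    return np.c_[x+c*L[:,0]-s*L[:,1],y+s*L[:,0]+c*L[:,1],L[:,2]]
def fit(obs,p0,free=False):
    # obs list of (cam, [(local pt), (px)])
    f=lambda p:np.concatenate([(proj(c,W(p,L))-px).ravel() for c,L,px in obs])
    r=least_squares(f,p0,loss='soft_l1'); return r.x,f(r.x)
E
python3 - <<'E'
from h import *
from workcell import vision
ks=['nr','nl','fr','fl','r','l']
L=np.array([[*SC[k],29] for k in ks])/1000.
Lc=np.array([[100,125,22],[100,-125,22],[-100,-125,22],[-100,125,22]])/1000.
top=np.array([(417,433),(270,459),(372,183),(230,207),(488,290),(155,347),(117,208),(477,150),(533,437),(163,500)])/4.4+[190,140]
sc=np.array([(390,108),(543,183),(214,330),(377,417),(203,165),(573,352)])/4.5+[205,180]
ct=vision.read_camera("top");cs=vision.read_camera("scene")
for o in ([(ct,np.r_[L,Lc],top)],[(cs,L,sc)],[(ct,np.r_[L,Lc],top),(cs,L,sc)]):
    p,r=fit(o,[.5,0,.1]);print(p,np.abs(r).max(),r.reshape(-1,2).round(1).tolist())
E
```

```text
[0.5674381  0.06706206 0.15516605] 1.1678357718355699 [[-0.2, 0.3], [0.1, 0.1], [-0.0, -0.1], [0.0, -0.1], [-0.1, 0.1], [0.1, 0.0], [-0.3, 0.1], [0.8, -0.7], [0.6, -0.1], [-1.2, 0.4]]
[0.56782875 0.07237108 0.15704927] 0.4104461095094507 [[-0.4, -0.1], [0.0, -0.0], [-0.0, 0.1], [0.1, 0.4], [0.4, -0.4], [-0.1, -0.0]]
[0.5674101  0.06958829 0.15513621] 2.0476856241061228 [[-1.1, 0.3], [-0.8, 0.1], [-0.9, -0.1], [-0.8, -0.1], [-0.9, 0.1], [-0.8, 0.0], [-1.2, 0.1], [0.0, -0.7], [-0.2, -0.1], [-2.0, 0.4], [-1.1, -0.8], [-0.8, -0.7], [-0.8, -0.7], [-0.9, -0.4], [-0.3, -1.1], [-1.0, -0.8]]
```

```bash
cat >> h.py <<'E'
from scipy.spatial.transform import Rotation as Ro
def ori(a):
    # jaw axis (tool z) at world yaw a, tool y down
    z=np.array([np.cos(a),np.sin(a),0]);y=np.array([0,0,-1.]);x=np.cross(y,z)
    return Ro.from_matrix(np.c_[x,y,z]).as_quat()
E
python3 - <<'E'
from h import *
from workcell import *
th=.1555
print(Ro.from_quat(get_obs()['orientation']).as_matrix().round(2))
for a in (th,th+np.pi/2,th-np.pi/2,th+np.pi):
    q=kinematics.solve_ik([.568,.069,.3],ori(a));print(a,q)
hand.move_gripper(0.0,30)
a=th-np.pi/2
c=np.array([.5675,.0695,0.25])
for i,aa in enumerate((th-np.pi/2,th+np.pi/2)):
    try:
        bot.reach(c,ori(aa))
    except Exception as e: print(e);continue
    r=vision.read_camera("wrist");cv2.imwrite(f"pics/w{i}.png",r["frame"][:,:,::-1])
    np.savez(f"w{i}.npz",**r)
    print(get_obs()['time_s'],get_obs()['position'],get_obs()['joint_pos'],get_obs()['gripper_width'],bot.tcp_to_tips)
E
```

```text
[[-0.92 -0.    0.39]
 [-0.39  0.   -0.92]
 [ 0.   -1.   -0.  ]]
0.1555 [ 1.18264974e-01  2.24945818e-01  1.69054488e+00 -4.44089210e-16
  1.22610195e+00 -3.72350257e-02]
1.7262963267948965 [ 1.18264974e-01  2.24945818e-01  1.69054488e+00 -4.44089210e-16
  1.22610195e+00 -1.60803135e+00]
-1.4152963267948966 [ 1.18264974e-01  2.24945818e-01  1.69054488e+00 -4.44089210e-16
  1.22610195e+00  1.53356130e+00]
3.297092653589793 None
3.575 [0.56761172 0.06882043 0.2499867 ] [ 1.18119475e-01  2.69087458e-01  1.74763922e+00 -1.67824570e-04
  1.12485090e+00  1.53433798e+00] 0.0003057751916688811 0.017
6.275 [0.56749004 0.06948861 0.2499998 ] [ 1.19209028e-01  2.69017941e-01  1.74770254e+00  1.91533772e-05
  1.12486842e+00 -1.60665848e+00] -0.0002497029181414196 0.017
```

View pics/w0.png

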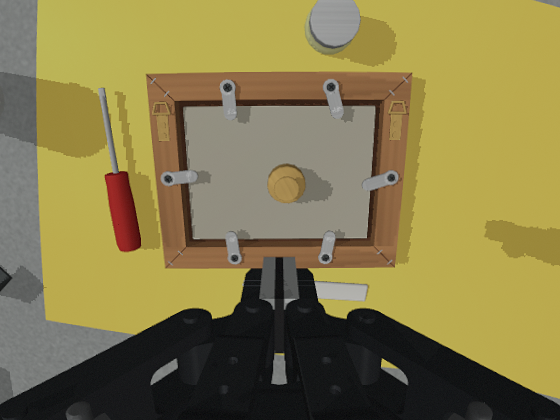

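View pics/w1.png

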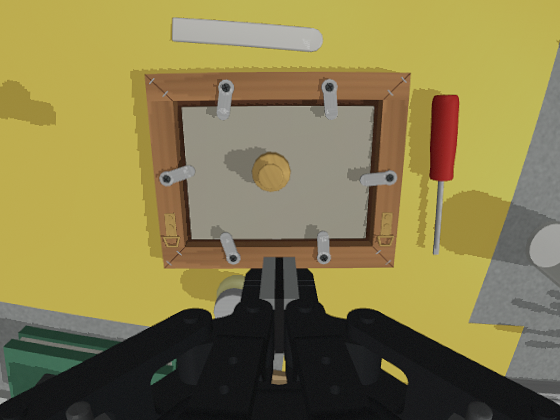

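```bash
python3 - <<'E'
from h import *
g={0:dict(fl=(227,87),fr=(331,87),l=(168,179),r=(391,178),nl=(235,257),nr=(326,257)),
   1:dict(nr=(226,87),nl=(330,87),r=(166,179),l=(390,178),fr=(234,257),fl=(323,257))}
out=[]
for i in (0,1):
    z=np.load(f"w{i}.npz");c={k:z[k] for k in z.files}
    gr=cv2.cvtColor(c["frame"],cv2.COLOR_RGB2GRAY).astype(float)
    L=[];px=[]
    for k,(u,v) in g[i].items():
        w=gr[v-5:v+6,u-5:u+6];vv,uu=np.mgrid[v-5:v+6,u-5:u+6]
        m=np.clip(95-w,0,None)*(np.hypot(uu-u,vv-v)<5.2)
        L.append([*SC[k],29]);px.append([(m*uu).sum()/m.sum(),(m*vv).sum()/m.sum()])
    L=np.array(L)/1e3;px=np.array(px)
    p,r=fit([(c,L,px)],[.567,.07,.155]);print(i,p,r.reshape(-1,2).round(2).tolist())
    out.append((c,L,px))
    im=cv2.resize(c["frame"][60:280,135:425,::-1],None,fx=2.7,fy=2.7,interpolation=cv2.INTER_CUBIC)
    def dr(P,col):
        q=((proj(c,W(p,np.array(P)/1e3))-[135,60])*2.7+1).astype(int);cv2.polylines(im,[q.reshape(-1,1,2)],True,col,1)
    dr([(75,100,22),(75,-100,22),(-75,-100,22),(-75,100,22)],(0,255,0))
    dr([(100,125,22),(100,-125,22),(-100,-125,22),(-100,125,22)],(255,0,0))
    dr([(69,94,14),(69,-94,14),(-69,-94,14),(-69,94,14)],(0,0,255))
    for k in SC: dr([(SC[k][0]+3*np.cos(t),SC[k][1]+3*np.sin(t),29) for t in np.linspace(0,6.3,12)],(255,255,0))
    cv2.imwrite(f"pics/wf{i}.png",im)
p,r=fit(out,[.567,.07,.155]);print(p,np.abs(r).max())
E
```

```text
0 [0.56752629 0.06952786 0.15885971] [[-0.45, -0.53], [0.53, -0.6], [-0.89, 0.2], [0.8, 0.15], [-0.25, 0.66], [0.23, 0.61]]
1 [0.56680309 0.06920333 0.1586018 ] [[-0.38, -0.59], [0.41, -0.56], [-0.91, 0.24], [0.87, 0.2], [-0.35, 0.59], [0.34, 0.54]]
[0.56716511 0.06936572 0.15877941] 0.9903518491112209
```

View pics/wf0.png

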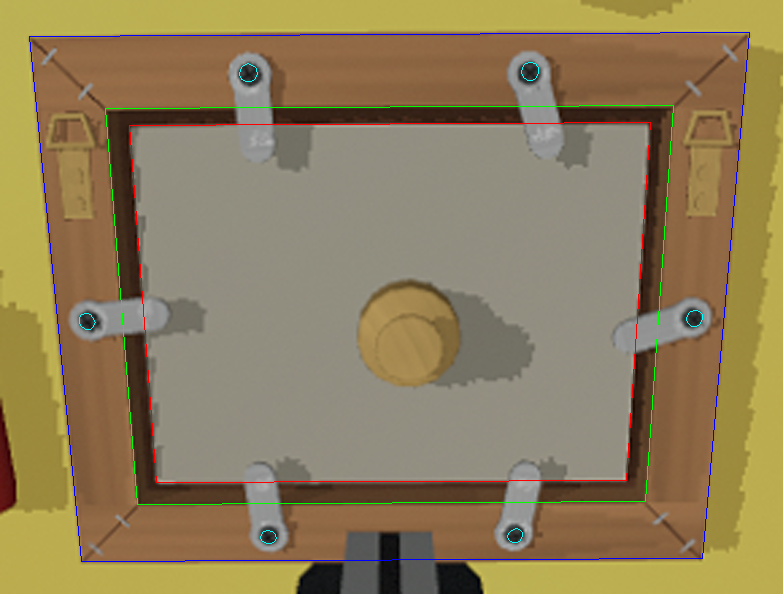

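View pics/wf1.png

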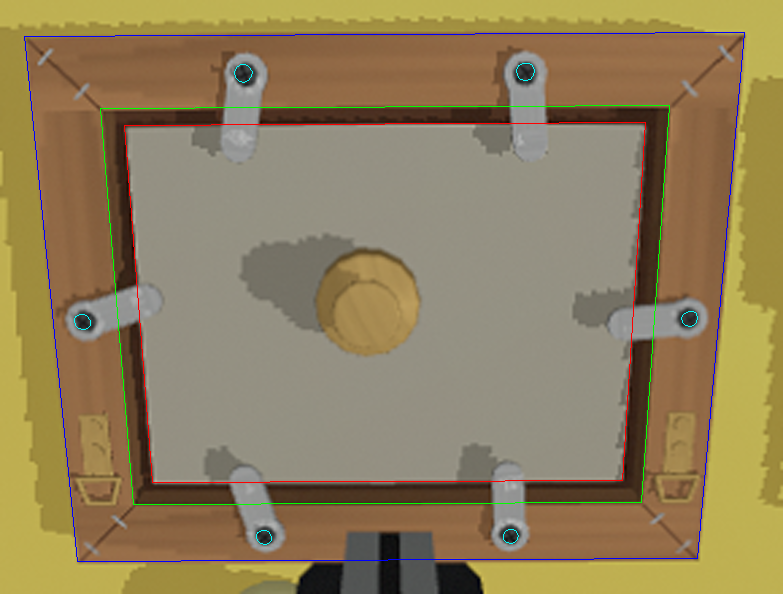

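```bash
cat >> h.py <<'E'
P=(0.56717,0.06937,0.1588)
def tcp(x,y,z): return W(P,[[x/1e3,y/1e3,z/1e3+0.017]])[0]
def sweep(a,b,yaw,d_in,zt=18.5,v=0.06):
    from workcell import bot,get_obs
    s=lambda m,o=get_obs:print(m,round(o()['time_s'],2),o()['wrist_force'].round(2),W((0,0,-P[2]),[o()['position']-[P[0],P[1],0.017]])[0].round(4)*1e3)
    q=ori(P[2]+yaw)
    bot.reach(tcp(*a,75),q); 
    bot.servo_line(tcp(*a,32),q,velocity=.1)
    bot.dwell(.1); s('above')
    bot.servo_line(tcp(*a,zt),q,velocity=.04); s('down')
    m=(np.array(a)+b)/2
    bot.servo_line(tcp(*m,zt),q,velocity=v); s('mid')
    bot.servo_line(tcp(*b,zt),q,velocity=v); s('end')
    e=np.array(b)+d_in
    bot.servo_line(tcp(*e,zt),q,velocity=.05)
    bot.servo_line(tcp(*e,75),q,velocity=.12); s('up')
E
python3 - <<'E'
from h import *
from workcell import *
sweep((61.5,81),(61.5,-72),np.pi/2,(-3,0))
bot.reach([*tcp(0,0,0)[:2],.25],ori(P[2]+np.pi/2))
r=vision.read_camera("wrist");cv2.imwrite("pics/a1.png",r["frame"][:,:,::-1]);print(get_obs()['time_s'])
E
```

```text
above 7.73 [ 0.14 -0.    0.41] [62.1 81.  32.7]
down 8.22 [-0.82 -0.43  0.45] [61.3 81.  18.1]
mid 9.64 [ 1.08 -0.06 -0.86] [61.5  4.8 18.5]
end 11.07 [-1.05 -0.27  0.37] [ 61.4 -71.8  18.5]
up 11.94 [-0.49 -0.14  0.52] [ 58.3 -72.   74.9]
12.75
```

View pics/a1.png

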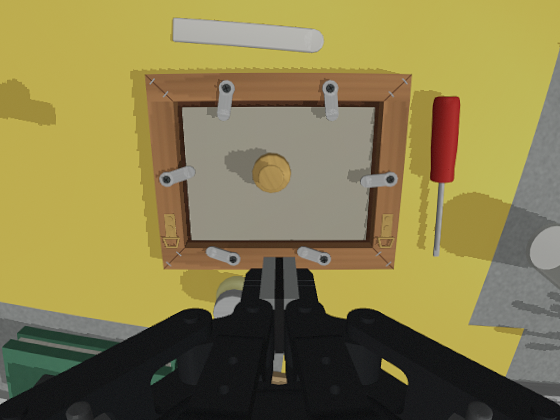

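```bash
python3 - <<'E'
from h import *
from workcell import *
sweep((44,-87),(-36,-87),0,(0,3))
sweep((-62,-81),(-62,74),np.pi/2,(3,0))
sweep((-44,87),(36,87),0,(0,-3))
bot.reach([*tcp(0,0,0)[:2],.25],ori(P[2]-np.pi/2) if 0 else ori(P[2]+np.pi/2))
r=vision.read_camera("wrist");cv2.imwrite("pics/a2.png",r["frame"][:,:,::-1]);print(get_obs()['time_s'])
np.savez("a2.npz",**r)
im=cv2.resize(r["frame"][60:280,135:425,::-1],None,fx=2.7,fy=2.7,interpolation=cv2.INTER_CUBIC);cv2.imwrite("pics/a2c.png",im)
E
```

```text
above 14.72 [-0.07  0.04  0.32] [ 44.5 -87.1  32.6]
down 15.21 [-0.06 -0.24 -0.51] [ 43.8 -87.   18.2]
mid 16.02 [-0.99 -0.28 -0.3 ] [  4.2 -87.1  18.6]
end 16.84 [ 0.72  0.6  -0.15] [-35.6 -87.1  18.7]
up 17.71 [ 0.15 -0.81 -0.38] [-36.2 -84.   74.8]
above 19.79 [0.02 0.6  1.08] [-61.5 -81.1  32.5]
down 20.27 [0.27 0.45 0.39] [-62.2 -80.9  18.2]
mid 21.72 [ 0.52 -0.03  0.69] [-62.   -3.8  18.5]
end 23.16 [1.19 0.17 0.06] [-62.   73.8  18.5]
up 24.03 [-0.36 -0.15  0.2 ] [-59.2  74.   74.8]
above 26.13 [-0.39  0.93 -0.18] [-43.5  87.   32.5]
down 26.62 [ 1.11 -0.96  0.62] [-44.2  87.   18.2]
mid 27.43 [-0.04  0.35  0.32] [-4.3 86.9 18.3]
end 28.25 [-0.12  1.21 -0.29] [35.6 87.  18.3]
up 29.12 [-0.41  0.68  0.38] [35.8 84.  74.9]
30.675
```

View pics/a2c.png

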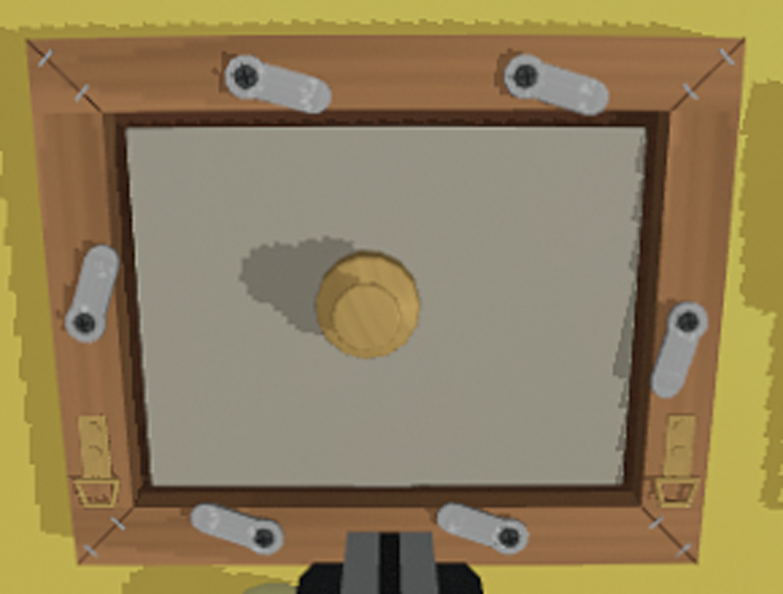

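```bash
python3 - <<'E'
from h import *
from workcell import *
c=vision.read_camera("wrist");print(get_obs()['position'])
gr=cv2.cvtColor(c["frame"],cv2.COLOR_RGB2GRAY).astype(float)
G=dict(nr=(226,87),nl=(330,87),r=(166,179),l=(390,178),fr=(234,258),fl=(323,258))
L=[];px=[]
for k,(u,v) in G.items():
    w=gr[v-5:v+6,u-5:u+6];vv,uu=np.mgrid[v-5:v+6,u-5:u+6]
    m=np.clip(95-w,0,None)*(np.hypot(uu-u,vv-v)<5.2)
    L.append([*SC[k],29]);px.append([(m*uu).sum()/m.sum(),(m*vv).sum()/m.sum()])
print(fit([(c,np.array(L)/1e3,np.array(px))],[.567,.07,.155])[0])
r=vision.read_camera("top");a=r["frame"][130:300,120:450,::-1]
cv2.imwrite("pics/t2.png",cv2.resize(np.vstack([cv2.imread("pics/top0.png")[130:300,120:450],a]),None,fx=1.75,fy=1.75))
E
```

```text
[0.56697336 0.06951307 0.24933527]
[0.56675947 0.06916479 0.15868585]
```

View pics/t2.png

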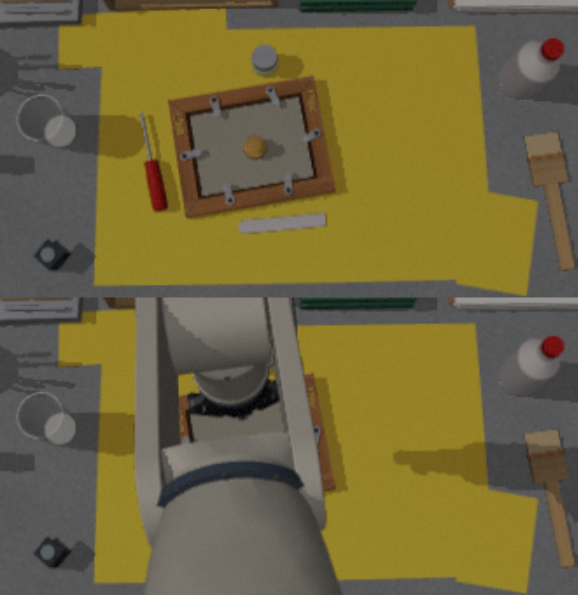

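The frame pose is unchanged: (0.5668, 0.0692, 0.1587), against (0.5668, 0.0692, 0.1586) from the same viewpoint before the sweeps. All the objects visible in the top view are where they were. I'm handing the job in.

```bash
python3 - <<'E'
from workcell import *
print(get_obs()['time_s']);hand_in()
E
```

```text
30.775
the job is handed in; nothing more can be done
```

All six turn-buttons now lie back along their rails, and I handed the job in at 30.8 s of the 54 s allowed. I closed the gripper and ran the fingertips along the inside edge of each rail, about 4.5 mm above the board and 2–2.5 mm off the rail walls.

- **Buttons:** the last wrist picture shows all six clear of the board, turned about 1.2 to 1.3 rad by eye; I did not measure each angle.
- **Frame and weight:** the frame's pose measured the same before and after to within 0.1 mm and 0.0001 rad. The weight looks undisturbed.
- **Forces:** wrist force read about 1 N at each point I sampled, which were the start, middle and end of each sweep. I did not log it continuously.
- **Surroundings:** the hake, spray, beaker and loupe are unmoved in the last top picture. The arm hid the jar, folder and screwdriver there. The folder and screwdriver looked in place in a wrist picture after the first sweep; I did not check those three again.
- **Disagreement:** the top and scene cameras differed by about 5 mm on the frame's y position. I used the average of two opposite wrist views instead, which agreed with each other to under 1 mm.

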